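# Snap a cap onto a sample flask in the cellar's capping press

### The arm

A 7-joint arm with a two-finger parallel gripper is mounted at the origin on the work surface. World frame = base frame: x ahead of the robot, y to its left, z up, the work surface at z = 0. Lengths are in m, angles in rad, forces in N, time in s.
With the tool pointing down it reaches from about 0.425 to 0.875 m from the base axis. Payload 4.7 kg.
Tool frame: the origin (TCP) lies at the centre of the arm's flange, where the gripper is bolted on; the fingertips stand 173 mm ahead of it and the grasp point (between the pads) lies ahead of it (robot.grasp_offset is the z of the grasp point in the tool frame, in m); z points along the fingers, y is the line along which they close (so a half turn about z gives the same grasp; the last joint's range is limited). The gripper opens to 85 mm and grips with 20 to 120 N. Pads are 22 mm wide; open, the fingers measure 114 mm over their backs; the gripper's body (76 mm by 85 mm) begins 54 mm behind the grasp point. The pads swing forward as they close: fully open they stand 13 mm farther back than shut.
Start: joints at [-1.332, 0.321, -0.07, 1.45, 0.023, 1.371, -0.057], TCP at [0.145, 0.634, 0.405] pointing down, gripper open.
Joint ranges: [-2.86, 2.86], [-0.3, 2.09], [-1.38, 1.24], [0.06, 2.45], [-1.56, 4.7], [0.09, 2.05], [-2.69, 2.69]. Speed limits (rad/s): [2.57, 2.57, 3.14, 3.14, 3.14, 3.14, 3.14].

### API

Orientations are given as a unit quaternion [x, y, z, w].
In Python, from bench import robot gives the robot as it stands. The module is installed in compiled form; this text tells all that it offers.
- The arm moves only by the tool servo_tool, never from a script. Its argument "commands" is text: rows parted by semicolons, each of 5 numbers parted by spaces: the shift along the tool's x, y, z normalised to -1 to 1, where 1 is 0.1 m, then the turn about the tool's z normalised to -1 to 1, where 1 is 0.5 rad, then the closure, from -1 (fully open) to 1 (shut). In form: tx ty tz spin gripper; .... A call has 1 to 8 rows; each row shifts and turns the commanded pose from where the row before left it, along the tool's axes as they then stand; what a row does not reach is not made up. A row lasts 1/10 s, in which the tool goes at most 50 mm and 8.59 degrees, less where a joint would pass 70% of its speed; a pose out of reach is approached as far as the arm can. A call with a number of a shift or a turn outside -1 to 1 is refused whole. A call with a gripper value outside its range is refused whole. The fingers move at their own pace and stop on an object; "grip_force" is the grip in N (left out, the last holds). Time passes only in rows, so rows that do not move let the fingers close. It gives the time, the measured TCP pose, the force, the opening and the grip force at its end, in the units of the state.
- robot.observe(): the state, without advancing time (a new reading comes with each control period).
- robot.capture(name): name is "scene" or "side" or "wrist"; returns the picture (420x560x3 uint8, red, green, blue); there is no depth.
- robot.camera_model(name): a dict with "fx", "fy", "cx", "cy" (pixels), "extrinsics" (4x4, takes a point from world to camera coordinates). Camera axes: x right, y down, z forward; pixel columns grow to the right and rows downward; lengths in m; the calibration is good to about 2 mm. The wrist camera is an equidistant fisheye: a pixel r from the principal point sees the ray r / f radians off the axis. A picture is of the moment at which its call begins: read the wrist's pose just before it. camera_model takes no time and is no camera call; for the wrist camera it gives the pose at the moment of the call.
- robot.hand_in(): hands the job in; it is judged then, once.
The state is a dict: "time": time; "joints": joint angles; "joint_vel": joint speeds; "effort": joint torques, N m; "eef_pos": TCP position; "tool_rot": TCP orientation; "wrist_force": force on the tool from outside, world axes, zero at the start; "torque": the same for the moment, N m; "opening": opening from 0.0 (shut) to 1.0 (fully open); "grasp_force": force on a finger pad.
Only numpy, scipy, OpenCV 4.12 (cv2) and the standard library are available. Lean on these libraries where they do the work, as an engineer would, in place of code of your own. Each camera call takes 0.05 s, during which the arm holds its last target. There are 200 camera calls.

### The job

Set the loose metal snap cap, open side down, on the neck of the green flask in the bench capping press and let go of it, then slide the flask's carriage along by its handle until the middle of the cap is right under the plunger. Push the plunger's knob down until the cap clicks over the neck, and keep pressing until the cap sits fully home on the flask's shoulder. Finish while still holding the plunger down firmly on the cap; leave the bung, the bottle and the beaker where they are.

Things in the scene. Friction and masses are not known exactly. Their poses are not given: they have to be found in the camera images.
- press: Fixed bench capping press: painted base plate 100 x 430 x 12 mm with a straight track along its own y. Origin: under the base, on the track's centre line; base from y = -195 to +235 mm. A 28 mm column at y = +212 carries an arm (30 mm wide, 166 to 190 mm above the table) to the plunger's guide (34 mm across, 156 to 196 mm high) at y = +100. Yaw within 0.3 rad of world axes.
- carriage (a joint): How far the carriage has slid along the press's +y, in m: 0 to 0.19. The flask is under the plunger at 0.160; it starts between 0 and 0.055. The slide rubs with about 2 N and stays where it is left; end stops only at 0 and 0.19. The carriage is an aluminium plate 84 x 150 mm, top 25.5 mm above the table; the flask and the handle are fixed on it.
- handle (a point): Middle of the top of the carriage's handle, 87.5 mm above the table: an upright wooden tab 12 mm thick (along the press's x), 26 mm long (along the press's y), 62 mm tall. It stands 95 mm from the flask's axis, towards the press's -y, away from the plunger. Axes as the press.
- seat (a point): Point on the flask's axis at its shoulder, 92 mm above the table, where the cap's rim rests when fully home; axes as the press. The green glass flask is 66 mm across up to 69 mm above the table, then tapers to 38 mm at the shoulder. Set down loosely, the cap rests level on the neck's spring catches with its rim about 12 mm above this point.
- neck (a point): Top of the flask's steel neck, 24 mm above the seat: neck 28 mm across, its last 10 mm coned to 15 mm. Four round spring catches, centred 8 mm above the seat, stick out to 33.6 mm across. Felt at the knob, the push rises to about 13 N in the first 5 mm below the loose position; then the cap clicks and only the plunger's spring resists for 7 mm more, to the hard shoulder.
- cap: The snap cap, a plain aluminium cup lying open side down, 44 mm across, 28.5 mm tall, about 50 g, loose on the table; a small engraved ring marks the middle of its flat top. Origin: centre of its open rim (underside); z towards its closed top. Inside: mouth 30 mm across (a lip 3 mm high), bore 36 mm, 25 mm deep.
- plunger: The press's plunger: slides straight down only (36 mm at most) and springs back up when let go; the spring pushes back with 2.5 N at the top, 4 N at 25 mm down. Rubber foot 32 mm across, 14 mm rod, wooden knob. Origin: centre of the foot's underside, 145.5 mm above the table when up, 13 mm above a cap set loosely on the neck; with the cap home it is 120.5 mm above the table.
- tip (a point): Centre of the underside of the plunger's foot (same point as the plunger's origin).
- knob (a point): Centre of the flat top of the plunger's knob (48 mm across), 110.5 mm above the tip: 256 mm above the table when up, 231 mm when the cap is home.
- bung: Bystander: tapered wooden barrel bung, 54 mm across the top, 42 mm tall, loose; origin under its centre. One of it and the cap lies to the left of the press, the other to the right.
- bottle: Bystander: standing dark bottle, 74 mm across, 255 mm tall; origin under its centre.
- beaker: Bystander: white ceramic tasting beaker, 76 mm across, 90 mm tall; origin under its centre.
Not all that is in view belongs to the job. Several things have the shape of the cap; the one meant has the colours described above.

How it is judged:
On the way, in this order (a step that is already met when the one before it is completed fails the run):
1. the cap is set level and loose on the neck, resting on the catches, and let go (horizontal distance between cap and seat below 0.004 m and angle between cap's own z axis and vertical below 0.12 rad and z of cap in the frame of seat between 0.008 and 0.016 m and contact force between the fingers and cap below 0.2 N), for 0.3 s.
2. the carriage is slid so that the cap, still loose, is under the plunger (horizontal distance between cap and seat below 0.004 m and angle between cap's own z axis and vertical below 0.12 rad and z of cap in the frame of seat between 0.008 and 0.016 m and horizontal distance between cap and tip below 0.005 m), for 0.2 s.
3. the plunger has snapped the cap down onto the shoulder and still presses on it (horizontal distance between cap and seat below 0.004 m and angle between cap's own z axis and vertical below 0.12 rad and z of cap in the frame of seat below 0.0025 m and horizontal distance between cap and tip below 0.005 m and contact force between plunger and cap above 5 N), for 0.3 s.
At the end, for the whole second after the job is handed in: The cap is home on the flask (rim within 2.5 mm of the shoulder, within 4 mm of the flask's axis, tilted less than 0.12 rad), its middle within 5 mm of the plunger's axis, and the plunger is still being held down on it with more than 5 N (all of step 3); the arm keeps its last pose, push and grip.
It fails at once if the bung, the bottle or the beaker is moved by more than 30 mm or knocked over (distance of any of bung, bottle, beaker from where it was at the start of the episode above 0.03 m or angle between any of bung, bottle, beaker's own z axis and vertical above 0.5 rad).
It also fails if it takes over 72 s, if anything falls off the work surface, if the arm or the gripper's body presses on something with over 40 N, if the wrist force passes 120 N, or if a joint passes its speed limit or range.

## Working session

There is one attempt and no reset: what is moved stays moved. The work goes in short steps, Python scripts to look and compute and a tool call to move; the robot and the scene stay as the last step left them, time stands still between calls to the robot, and variables do not carry over. Pictures are saved under pics/ and viewed, at most 10 in all, crops included, and the job is handed in when it is done.

Besides the shell and the picture viewer there is one more tool, called after "Emit:" as name(argument=value, ...), one argument or row to a line, values as JSON. servo_tool: Moves the arm, as the interface text tells. Scaled input: -1 to 1 covers 0.1 m each way for a shift and 0.5 rad each way for a turn. Its arguments: {"type":"object","properties":{"commands":{"type":"string"},"grip_force":{"type":"number"}},"required":["commands"]}

```bash
mkdir -p pics
python3 - <<'E'
from bench import robot
import cv2, numpy as np
s=robot.observe(); print(s, robot.grasp_offset)
for n in ["scene","side","wrist"]:
    m=robot.camera_model(n); print(n,{k:np.round(v,4).tolist() for k,v in m.items()})
    im=robot.capture(n); cv2.imwrite(f"pics/{n}0.png",im[:,:,::-1])
a=[cv2.imread(f"pics/{n}0.png") for n in ["scene","side"]]
E
```

```text
{'time': 0.0, 'joints': array([-1.33186084,  0.32181688, -0.07011763,  1.45164264,  0.02259956,
        1.37081168, -0.05687255]), 'joint_vel': array([ 2.23556264e-05,  3.31009616e-04,  2.55636468e-03, -2.30910576e-03,
       -2.55408157e-04, -3.64291307e-04,  7.45660865e-04]), 'effort': array([-1.72633399e-04, -4.93597305e+01, -3.82105261e-01, -3.14340341e+01,
        1.30778155e-02,  1.12952772e-02, -1.08657753e-05]), 'eef_pos': array([0.14488313, 0.63344085, 0.40364367]), 'tool_rot': array([ 1.12137120e-01,  9.93692293e-01, -9.43368378e-04, -6.27596447e-05]), 'wrist_force': array([-0.4777792 , -0.17825039, -0.51041711]), 'torque': array([0.00575   , 0.01672338, 0.05152592]), 'grasp_force': 0.0, 'opening': 0.9990433347386278} 0.1547
scene {'fx': 430.3446, 'fy': 430.3446, 'cx': 284.2812, 'cy': 208.7924, 'extrinsics': [[-0.5618, 0.827, 0.0222, 0.3265], [0.5065, 0.3651, -0.7812, -0.1415], [-0.6541, -0.4276, -0.6239, 1.5816], [0.0, 0.0, 0.0, 1.0]]}
side {'fx': 501.2002, 'fy': 501.2002, 'cx': 289.8648, 'cy': 213.0553, 'extrinsics': [[0.876, -0.482, 0.0148, -0.5078], [-0.3597, -0.6735, -0.6458, 0.3045], [0.3213, 0.5604, -0.7633, 1.1515], [0.0, 0.0, 0.0, 1.0]]}
wrist {'fx': 325.1923, 'fy': 325.1923, 'cx': 285.8552, 'cy': 215.408, 'extrinsics': [[0.2232, 0.9748, -0.0018, -0.6495], [0.9227, -0.2107, 0.3228, -0.0418], [0.3143, -0.0737, -0.9465, 0.3812], [0.0, 0.0, 0.0, 1.0]]}
```

View pics/scene0.png

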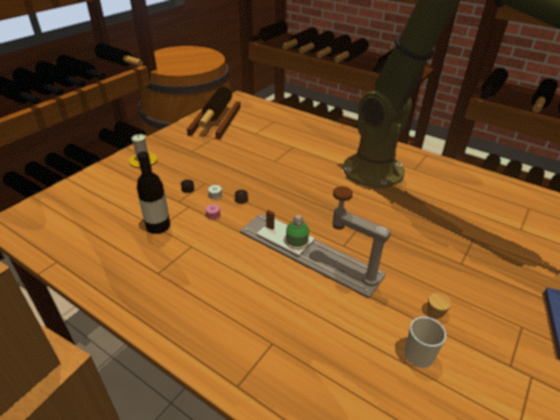

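View pics/side0.png

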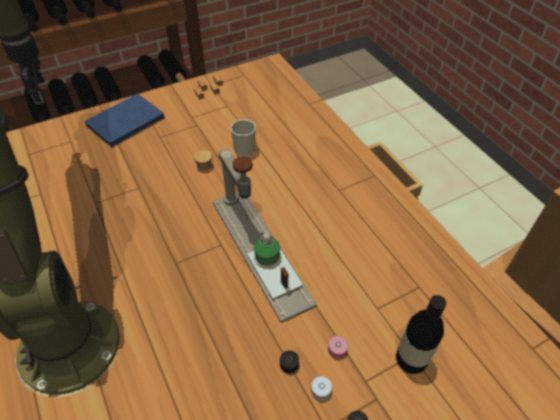

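The silver cap is at scene (215,191) and side (321,387). The black and pink caps are decoys. The press has its handle near scene (270,218), its neck near (298,220) and its knob near (343,193). Next I'll enlarge both views to get exact pixels.

```bash
cat > h.py <<'E'
import numpy as np, cv2
from bench import robot
def ray(n,p):
    m=robot.camera_model(n); E=np.array(m["extrinsics"]); R,t=E[:3,:3],E[:3,3]
    a=np.array([(p[0]-m["cx"])/m["fx"],(p[1]-m["cy"])/m["fy"]])
    if n=="wrist":
        th=np.hypot(*a); d=np.r_[a/th*np.sin(th),np.cos(th)]
    else: d=np.r_[a,1]
    return -R.T@t, R.T@d/np.linalg.norm(d)
def plane(n,p,z):
    c,d=ray(n,p); return c+d*(z-c[2])/d[2]
def tri(obs):
    A=np.zeros((3,3));b=np.zeros(3)
    rs=[ray(n,p) for n,p in obs]
    for c,d in rs:
        P=np.eye(3)-np.outer(d,d);A+=P;b+=P@c
    x=np.linalg.solve(A,b)
    return x,[np.linalg.norm((np.eye(3)-np.outer(d,d))@(x-c)) for c,d in rs]
def proj(n,X):
    m=robot.camera_model(n);q=np.array(m["extrinsics"])[:3]@np.r_[X,1]
    if n=="wrist":
        r=np.hypot(q[0],q[1]);th=np.arctan2(r,q[2]);return m["cx"]+m["fx"]*th*q[0]/r,m["cy"]+m["fy"]*th*q[1]/r
    return m["cx"]+m["fx"]*q[0]/q[2],m["cy"]+m["fy"]*q[1]/q[2]
E
python3 - <<'E'
from h import *
for k,s,d in [("cap",(215,190),(321,386)),("neck",(298,217),(266,236)),("knob",(343,191),(243,162)),("handle",(270,212),(284,270))]:
    x,e=tri([("scene",s),("side",d)]); print(k,x.round(4),np.round(e,4))
a=cv2.imread("pics/scene0.png");b=cv2.imread("pics/side0.png")
def crop(i,x,y,w,h): return cv2.resize(i[y:y+h,x:x+w],(400,300),interpolation=cv2.INTER_CUBIC)
cv2.imwrite("pics/c1.png",np.vstack([np.hstack([crop(a,200,180,100,75),crop(a,300,180,100,75)]),np.hstack([crop(b,210,220,110,82),crop(b,205,140,80,60)])]))
E
```

```text
cap [ 0.4549 -0.3642  0.0232] [0.0003 0.0003]
neck [ 0.5057 -0.0093  0.1132] [0.0005 0.0005]
knob [0.5099 0.114  0.2567] [0.0019 0.0019]
handle [ 0.5061 -0.1027  0.0872] [0.0003 0.0003]
```

View pics/c1.png

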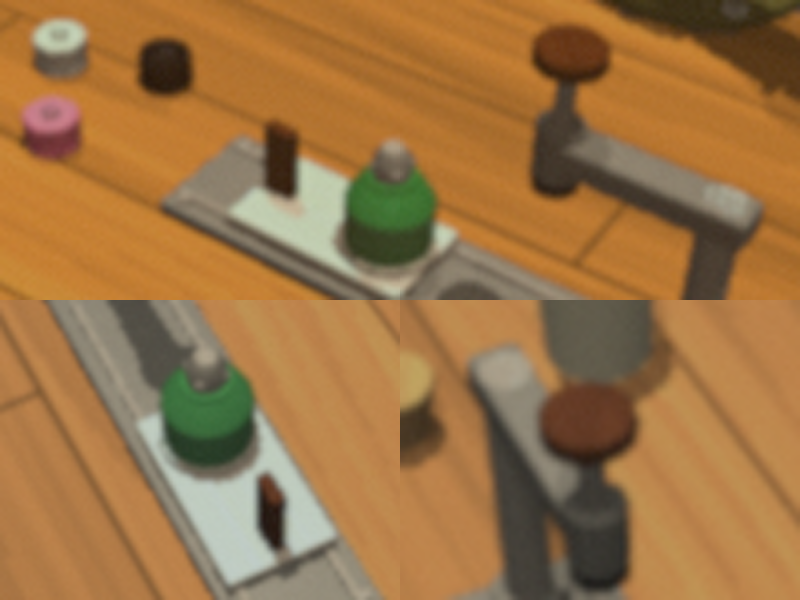

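View pics/wrist0.png

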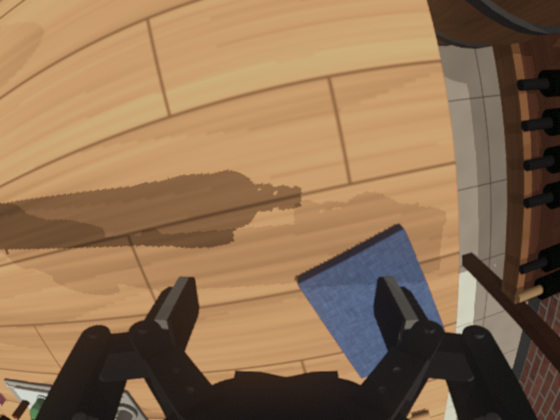

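Triangulation gives a residual of at most 2 mm and heights as expected: cap (0.455,-0.364), neck (0.506,-0.009), handle (0.506,-0.103), knob about (0.51,0.114). The press yaw is near 0. Next I'll turn the tool so that tool x is world y and tool y is world x, raise it, and come round to the cap.

Emit:
servo_tool(
  commands="0 0 -0.08 0.3 -1;0 0 -0.08 0.3 -1;0 0 -0.08 0.3 -1;0 0 -0.08 0.3 -1;0 0 -0.08 0.3 -1;0 0 -0.08 0.3 -1;0 0 -0.08 0.3 -1;0 0 -0.08 0.3 -1",
)

```text
time: 0.95
eef_pos: [0.1449, 0.6336, 0.4686]
tool_rot: [0.656, 0.755, -0.0, 0.0]
wrist_force: [0.2, 0.5, 0.6]
opening: 0.998
grasp_force: 0.0
```

Emit:
servo_tool(
  commands="0 0 0 0.29 -1;0 0 0 0 -1",
)

```text
time: 1.15
eef_pos: [0.1448, 0.6336, 0.4686]
tool_rot: [0.707, 0.707, -0.0, 0.0]
wrist_force: [-0.6, -0.3, -0.0]
opening: 0.997
grasp_force: 0.0
```

Run:
```python
from h import *
from scipy.spatial.transform import Rotation as R
s=robot.observe();Q=R.from_quat(s["tool_rot"]);print(s["time"],s["eef_pos"],Q.as_matrix().round(3).tolist())
E=np.array(robot.camera_model("wrist")["extrinsics"]);c=-E[:3,:3].T@E[:3,3]
print("cam in tool",Q.inv().apply(c-s["eef_pos"]),"axis",Q.inv().apply(E[2,:3]))
print("bottle",plane("scene",(157,228),0),plane("side",(415,366),0), "beaker",plane("scene",(422,360),0))
```

```text
1.15 [0.14479583 0.63364093 0.46863952] [[-0.001, 1.0, 0.0], [1.0, 0.001, -0.0], [-0.0, 0.0, -1.0]]
cam in tool [8.36957011e-02 7.53342559e-05 3.06419151e-02] axis [-3.23074154e-01 -5.21854423e-04  9.46373509e-01]
bottle [ 0.68188808 -0.39864807  0.        ] [ 0.67151107 -0.41948855  0.        ] beaker [0.65013016 0.42410909 0.        ]
```

Emit:
servo_tool(
  commands="-0.3 0.4 0 0 -1;-0.3 0.4 0 0 -1;-0.3 0.4 0 0 -1;-0.3 0.4 0 0 -1;-0.3 0.4 0 0 -1;-0.3 0.4 0 0 -1;-0.3 0.4 0 0 -1;-0.3 0.4 0 0 -1",
)

```text
time: 1.95
eef_pos: [0.4664, 0.3925, 0.4685]
tool_rot: [0.705, 0.709, -0.0, -0.0]
wrist_force: [0.8, 0.0, -0.3]
opening: 0.999
grasp_force: 0.0
```

Emit:
servo_tool(
  commands="-0.48 0.05 0 0 -1;-0.48 0.05 0 0 -1;-0.48 0.05 0 0 -1;-0.48 0.05 0 0 -1;-0.48 0.05 0 0 -1;-0.48 0.05 0 0 -1;-0.48 0.05 0 0 -1;-0.48 0.05 0 0 -1;",
)

```text
time: 2.75
eef_pos: [0.5051, 0.008, 0.4685]
tool_rot: [0.705, 0.709, 0.0, -0.0]
wrist_force: [0.4, 0.5, 0.2]
opening: 1.0
grasp_force: 0.0
```

Emit:
servo_tool(
  commands="0 0 0 0 -1;0 0 0 0 -1",
)

```text
time: 2.95
eef_pos: [0.5054, 0.0088, 0.4686]
tool_rot: [0.707, 0.707, 0.0, -0.0]
wrist_force: [-0.7, 1.0, 0.2]
opening: 0.998
grasp_force: 0.0
```

Run:
```python
from h import *
cv2.imwrite("pics/w1.png",robot.capture("wrist")[:,:,::-1]); print(robot.observe()["eef_pos"])
for k,X in dict(neck=(.5057,-.0093,.116),knob=(.51,.114,.256),handle=(.506,-.1027,.0875),cap=(.455,-.364,.0285)).items(): print(k,proj("wrist",X))
np.save("w1E.npy",robot.camera_model("wrist")["extrinsics"])
```

```text
[0.50537237 0.01055593 0.46845235]
neck (np.float64(286.3922086903006), np.float64(209.90410878762808))
knob (np.float64(295.22016294359236), np.float64(73.5979667441841))
handle (np.float64(286.34298722626806), np.float64(275.2111318841023))
cap (np.float64(257.6280545334462), np.float64(381.9083931932422))
```

View pics/w1.png

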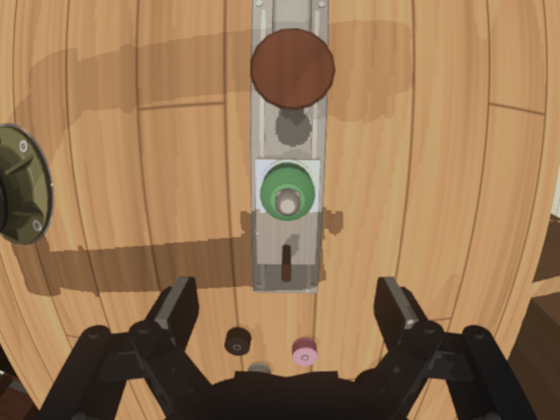

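The wrist view shows the knob disc at (293,69), the neck top near (288,205) and the bottom end of the handle tab near (287,278). I'll refine these by mask.

```bash
cat >> h.py <<'E'
def blob(im,lo,hi,box):
    x0,y0,x1,y1=box;h=cv2.cvtColor(np.ascontiguousarray(im[y0:y1,x0:x1]),cv2.COLOR_BGR2HSV)
    m=cv2.inRange(h,np.array(lo),np.array(hi));c=max(cv2.findContours(m,cv2.RETR_EXTERNAL,cv2.CHAIN_APPROX_NONE)[0],key=cv2.contourArea)
    return c.reshape(-1,2)+[x0,y0]
E
python3 - <<'E'
from h import *
im=cv2.imread("pics/w1.png")
c=blob(im,(0,60,30),(12,255,160),(240,20,345,115));e=cv2.fitEllipse(c.astype(np.float32));print("knob",e,plane("wrist",e[0],.256))
k=np.array([plane("wrist",p,.256)[:2] for p in c]);(x,y),r=cv2.minEnclosingCircle((k*1000).astype(np.float32));print(x,y,r)
g=blob(im,(45,80,30),(80,255,255),(240,150,330,230));p=np.array([plane("wrist",q,.069)[:2] for q in g]);print("green minmax at z.069",p.min(0),p.max(0))
h=cv2.cvtColor(im,cv2.COLOR_BGR2HSV)
print("handle"); 
for r in range(240,288,3): print(r,[tuple(int(v) for v in im[r,q]) and int(im[r,q].sum()/3) for q in range(274,302,2)])
cv2.imwrite("pics/c2.png",cv2.resize(im[150:300,240:340],(500,750)[:2] if 0 else (400,600),interpolation=cv2.INTER_CUBIC))
E
```

```text
knob ((291.9471740722656, 68.57605743408203), (80.92774963378906, 83.44867706298828), 96.09986877441406) [0.50820508 0.11682961 0.256     ]
508.22662353515625 117.02088165283203 23.627485275268555
green minmax at z.069 [ 0.47690074 -0.0359283 ] [0.53711311 0.02741562]
handle
240 [155, 150, 148, 151, 152, 150, 131, 118, 119, 119, 118, 118, 135, 151]
243 [155, 150, 148, 150, 152, 128, 112, 117, 119, 119, 119, 118, 135, 150]
246 [155, 149, 149, 148, 101, 44, 45, 46, 84, 117, 118, 117, 136, 151]
249 [155, 150, 148, 148, 93, 41, 43, 45, 74, 118, 118, 117, 135, 150]
252 [154, 150, 147, 146, 84, 44, 43, 43, 75, 118, 118, 140, 149, 150]
255 [154, 149, 147, 145, 77, 41, 42, 42, 64, 124, 144, 150, 148, 150]
258 [154, 148, 147, 146, 78, 41, 42, 42, 77, 148, 151, 151, 147, 151]
261 [154, 149, 147, 144, 68, 43, 43, 43, 76, 151, 150, 150, 147, 151]
264 [120, 118, 116, 114, 60, 49, 50, 50, 64, 121, 123, 122, 119, 122]
267 [101, 101, 101, 97, 60, 58, 58, 57, 60, 99, 101, 100, 99, 100]
270 [102, 102, 99, 97, 60, 57, 58, 56, 61, 98, 101, 101, 99, 99]
273 [99, 99, 99, 96, 57, 54, 57, 56, 64, 97, 99, 99, 99, 100]
276 [101, 101, 101, 97, 57, 56, 56, 54, 63, 99, 100, 99, 100, 100]
279 [100, 100, 100, 96, 61, 57, 57, 56, 67, 98, 99, 100, 100, 100]
282 [98, 99, 99, 99, 96, 88, 89, 89, 97, 99, 99, 100, 101, 100]
285 [99, 98, 98, 98, 98, 99, 100, 99, 98, 99, 99, 99, 100, 99]
```

View pics/c2.png

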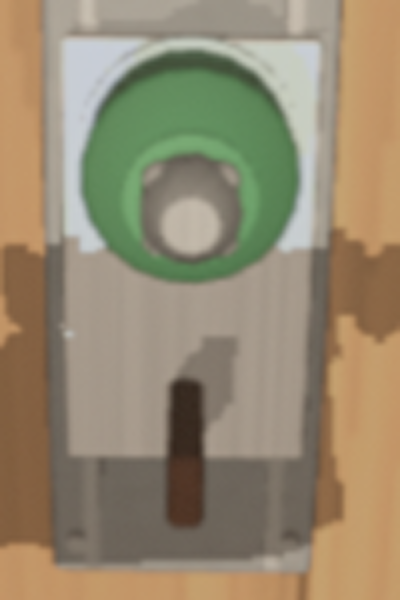

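Run:
```python
from h import *
n=plane("wrist",(287.1,206.4),.116);a=plane("wrist",(286,272.7),.0875)
k=np.array([.5082,.1170]);print(n,a,np.linalg.norm((n-a)[:2]))
d=k-a[:2];print("dist handle-knob",np.hypot(*d),"yaw",-np.arctan2(d[0],d[1]), "neck-knob",np.hypot(*(k-n[:2])))
im=cv2.imread("pics/w1.png")
L=[plane("wrist",((u+.5)/4+239.5,(v+.5)/4+149.5),z) for u,v,z in [(43,150,.012),(52,560,.012),(62,40,.0255),(68,455,.0255),(322,40,.0255),(303,457,.0255)]]
for l in L: print(l.round(4))
```

```text
[ 0.5064198  -0.00548296  0.116     ] [ 0.50556692 -0.09915604  0.0875    ] 0.09367696894708877
dist handle-knob 0.21617208141137093 yaw -0.0121808017140918 neck-knob 0.12249589464812108
[ 0.4571 -0.0105  0.012 ]
[ 0.4545 -0.1713  0.012 ]
[0.4656 0.0292 0.0255]
[ 0.4637 -0.1185  0.0255]
[0.5489 0.0295 0.0255]
[ 0.5475 -0.1191  0.0255]
```

Emit:
servo_tool(
  commands="-0.47 -0.05 0 0 -1;-0.47 -0.05 0 0 -1;-0.47 -0.05 0 0 -1;-0.47 -0.05 0 0 -1;-0.47 -0.05 0 0 -1;-0.47 -0.05 0 0 -1;-0.47 -0.05 0 0 -1;-0.44 -0.1 0 0 -1",
)

```text
time: 3.8
eef_pos: [0.4629, -0.3624, 0.4681]
tool_rot: [0.704, 0.71, 0.0, -0.0]
wrist_force: [0.5, 0.2, 0.1]
opening: 0.997
grasp_force: 0.0
```

Emit:
servo_tool(
  commands="0 0 0.4 0 -1;0 0 0.4 0 -1;0 0 0.4 0 -1;0 0 0 0 -1;0 0 0 0 -1",
)

```text
time: 4.3
eef_pos: [0.4621, -0.3618, 0.3488]
tool_rot: [0.706, 0.709, -0.0, -0.001]
wrist_force: [0.4, -0.5, 0.8]
opening: 0.999
grasp_force: 0.0
```

Run:
```python
from h import *
cv2.imwrite("pics/w2.png",robot.capture("wrist")[:,:,::-1]); print(robot.observe()["eef_pos"])
print(proj("wrist",(.455,-.364,.0285)))
```

```text
[ 0.46221531 -0.3625566   0.35020797]
(np.float64(277.7557180871933), np.float64(200.63649336273915))
```

View pics/w2.png

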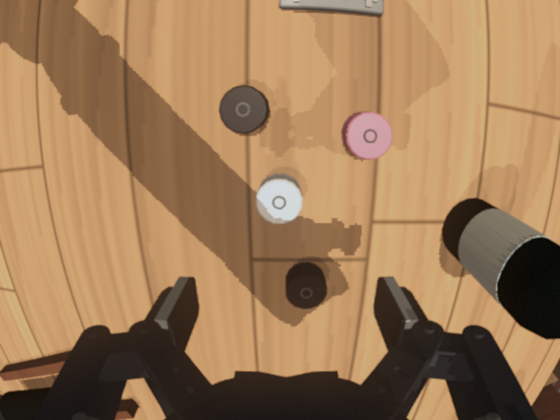

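The silver cap's top is centred near (279,202) with its engraved ring visible, as predicted. The fingers will close along x with free space on both sides.

Run:
```python
from h import *
im=cv2.imread("pics/w2.png")
c=blob(im,(0,0,175),(179,60,255),(250,170,310,230));e=cv2.fitEllipse(c.astype(np.float32));print(e,plane("wrist",e[0],.0285))
g=cv2.cvtColor(im,cv2.COLOR_BGR2GRAY)[192:212,269:290].astype(float);w=np.clip(200-g,0,None)
ys,xs=np.mgrid[192:212,269:290];u=((xs*w).sum()/w.sum(),(ys*w).sum()/w.sum());print("ring",u,plane("wrist",u,.0285))
s=robot.observe();print(s["eef_pos"],s["tool_rot"])
```

```text
((279.31072998046875, 200.228759765625), (42.37114334106445, 45.596099853515625), 111.5931625366211) [ 0.45645091 -0.36360049  0.0285    ]
ring (np.float64(278.70004803073965), np.float64(202.06219980787705)) [ 0.45587623 -0.36538474  0.0285    ]
[ 0.46221531 -0.3625566   0.35020797] [7.05801874e-01 7.08408815e-01 1.37340695e-04 8.04048342e-04]
```

Emit:
servo_tool(
  commands="-0.02 -0.06 0.3 0 -1;0 0 0.4 0 -1;0 0 0.4 0 -1;0 0 0.4 0 -1;0 0 0.2 0 -1;0 0 0 0 -1;0 0 0 0 -1",
)

```text
time: 5.05
eef_pos: [0.4564, -0.3657, 0.1809]
tool_rot: [0.706, 0.708, 0.0, 0.002]
wrist_force: [0.5, -0.4, 1.2]
opening: 1.0
grasp_force: 0.0
```

Emit:
servo_tool(
  commands="0 0 0 0 1;0 0 0 0 1;0 0 0 0 1;0 0 0 0 1;0 0 0 0 1;0 0 0 0 1;0 0 0 0 1;0 0 0 0 1",
  grip_force=25,
)

```text
time: 5.85
eef_pos: [0.4555, -0.3654, 0.1803]
tool_rot: [0.707, 0.707, 0.001, 0.001]
wrist_force: [-1.0, 1.9, 6.0]
opening: 0.511
grasp_force: 25.0
```

Cap gripped (opening 43 mm, 25 N). I'll lift it and carry it to just short of the neck, with the camera above the flask.

Emit:
servo_tool(
  commands="0 0 -0.3 0 1;0 0 -0.45 0 1;0 0 -0.45 0 1;0 0 -0.4 0 1;0.2 0.05 -0.1 0 1;0.4 0.05 0 0 1;0.4 0.1 0 0 1;0.4 0.1 0 0 1",
)

```text
time: 6.65
eef_pos: [0.4846, -0.2239, 0.3492]
tool_rot: [0.707, 0.707, 0.001, 0.0]
wrist_force: [1.0, 0.3, -0.8]
opening: 0.513
grasp_force: 26.2
```

Emit:
servo_tool(
  commands="0.4 0.1 0 0 1;0.4 0.1 0 0 1;0.35 0 0 0 1;0.2 0 0 0 1;0 0 0 0 1;0 0 0 0 1;0 0 0 0 1",
)

```text
time: 7.35
eef_pos: [0.5044, -0.0915, 0.349]
tool_rot: [0.708, 0.707, 0.0, 0.0]
wrist_force: [-0.5, 0.5, 0.5]
opening: 0.511
grasp_force: 26.2
```

Run:
```python
from h import *
s=robot.observe();print({k:np.round(s[k],4) for k in("time","eef_pos","tool_rot","opening")})
im=robot.capture("wrist")[:,:,::-1];cv2.imwrite("pics/w3.png",im)
p=proj("wrist",(.506,-.0055,.116));print(p)
v=im[80:380,150:450]
cv2.imwrite("pics/c3.png",cv2.resize(v,(600,600),interpolation=cv2.INTER_CUBIC))
```

```text
{'time': np.float64(7.35), 'eef_pos': array([ 0.5044, -0.0915,  0.349 ]), 'tool_rot': array([7.076e-01, 7.067e-01, 1.000e-04, 3.000e-04]), 'opening': np.float64(0.511)}
(np.float64(288.1562395409341), np.float64(104.41518185551779))
```

View pics/c3.png

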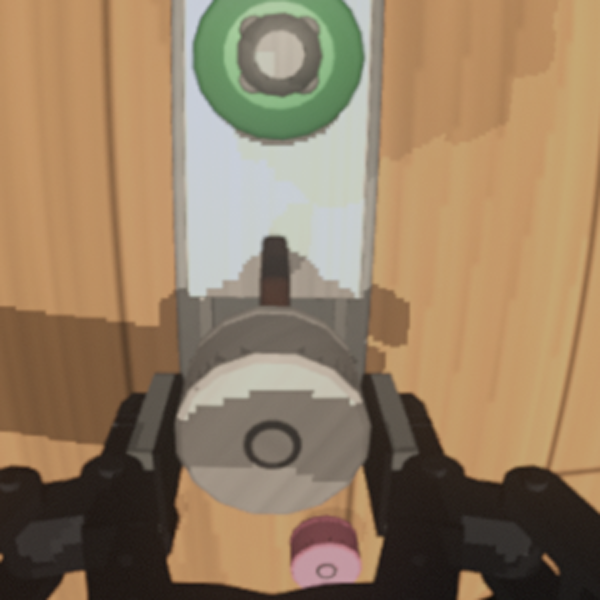

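The neck top is straight below the camera at about (289.5,106.8), and the held cap's ring is at about (286.3,302.3). The cap hangs level between the pads.

Run:
```python
from h import *
s=robot.observe();print(s["eef_pos"])
im=cv2.imread("pics/w3.png")
h=cv2.cvtColor(im,cv2.COLOR_BGR2HSV)[85:130,265:315]
g=blob(im,(40,60,20),(85,255,255),(225,60,350,160));e=cv2.fitEllipse(g.astype(np.float32));print("flask",e,plane("wrist",e[0],.069))
gr=cv2.cvtColor(im,cv2.COLOR_BGR2GRAY)[90:125,270:310];m=(gr>150).astype(np.uint8)
n,l,st,ce=cv2.connectedComponentsWithStats(m);i=l[17,19];u=ce[i]+[270,90];print("neck",u,st[i],plane("wrist",u,.116))
for r in [(289.3,106.5)]:print(plane("wrist",r,.116))
print("cap",plane("wrist",(286.1,302.1),s["eef_pos"][2]-.1518)-s["eef_pos"])
```

```text
[ 0.50441762 -0.09161073  0.34888239]
flask ((288.70294189453125, 106.9781723022461), (82.66331481933594, 83.18240356445312), 121.69969940185547) [ 0.50673118 -0.00689916  0.069     ]
neck [289.21775899 106.63002114] [  7   5  25  24 473] [ 0.50664634 -0.00687759  0.116     ]
[ 0.50669661 -0.0067967   0.116     ]
cap [ 1.32894526e-04  1.51961917e-03 -1.51800000e-01]
```

Emit:
servo_tool(
  commands="0.42 0.02 0 0 1;0.42 0 0 0 1;0 0 0.25 0 1;0 0 0.2 0 1;0 0 0 0 1;0 0 0 0 1",
)

```text
time: 8.0
eef_pos: [0.5067, -0.0072, 0.304]
tool_rot: [0.708, 0.707, -0.0, 0.0]
wrist_force: [0.5, 0.5, 0.3]
opening: 0.512
grasp_force: 26.2
```

Emit:
servo_tool(
  commands="0 0 0.05 0 1;0 0 0.05 0 1;0 0 0.04 0 1;0 0 0 0 1;0 0 0 0 1",
)

```text
time: 8.5
eef_pos: [0.5066, -0.006, 0.2897]
tool_rot: [0.707, 0.707, -0.0, -0.0]
wrist_force: [-0.5, 0.0, -1.0]
opening: 0.51
grasp_force: 26.2
```

Emit:
servo_tool(
  commands="0 0 0.02 0 1;0 0 0.02 0 1;0 0 0 0 1;0 0 0 0 1",
)

```text
time: 8.9
eef_pos: [0.5069, -0.0065, 0.2861]
tool_rot: [0.707, 0.707, 0.0, 0.001]
wrist_force: [0.4, -1.7, 1.8]
opening: 0.512
grasp_force: 26.4
```

Emit:
servo_tool(
  commands="0 0 0.01 0 1;0 0 0 0 1;0 0 0 0 1",
)

```text
time: 9.2
eef_pos: [0.5066, -0.006, 0.2846]
tool_rot: [0.707, 0.707, 0.0, 0.0]
wrist_force: [2.9, -1.9, 0.3]
opening: 0.509
grasp_force: 26.3
```

Emit:
servo_tool(
  commands="0 0 0 0 -0.1;0 0 0 0 -0.2;0 0 0 0 -0.3;0 0 0 0 -0.6;0 0 0 0 -1;0 0 0 0 -1;0 0 0 0 -1;0 0 0 0 -1",
)

```text
time: 10.0
eef_pos: [0.5066, -0.006, 0.2847]
tool_rot: [0.707, 0.707, 0.0, -0.0]
wrist_force: [-0.1, 0.7, -0.7]
opening: 0.999
grasp_force: 0.0
```

Emit:
servo_tool(
  commands="0 0 -0.2 0 -1;0 0 -0.4 0 -1;-0.2 0 -0.2 0 -1;-0.4 0 0 0 -1;-0.4 0 0 0 -1;0 0 0 0 -1;0 0 0 0 -1;0 0 0 0 -1",
)

```text
time: 10.8
eef_pos: [0.5068, -0.1048, 0.3645]
tool_rot: [0.706, 0.708, 0.0, -0.0]
wrist_force: [-0.1, 0.1, -0.6]
opening: 1.003
grasp_force: 0.0
```

Run:
```python
from h import *
s=robot.observe();print({k:np.round(s[k],4) for k in("time","eef_pos","tool_rot","opening")})
im=robot.capture("wrist")[:,:,::-1];cv2.imwrite("pics/w4.png",im)
for z in (.1325,.1205): print(proj("wrist",(.5067,-.0068,z)))
si=robot.capture("side")[:,:,::-1]; sc=robot.capture("scene")[:,:,::-1]
a=cv2.resize(im[20:320,140:440],(400,400));b=cv2.resize(si[200:300,220:320],(400,400),interpolation=cv2.INTER_CUBIC)
cv2.imwrite("pics/c4.png",np.hstack([a,b]))
```

```text
{'time': np.float64(10.8), 'eef_pos': array([ 0.5068, -0.1048,  0.3645]), 'tool_rot': array([ 7.062e-01,  7.080e-01,  1.000e-04, -4.000e-04]), 'opening': np.float64(1.0029)}
(np.float64(286.409844356666), np.float64(86.09238236404528))
(np.float64(286.3950347799085), np.float64(87.35475061811277))
```

View pics/c4.png

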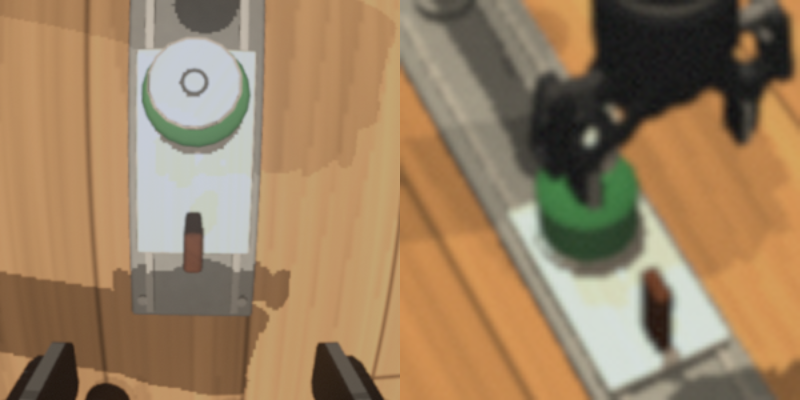

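The cap is on the neck, with its ring at about (285,81.5) in the wrist view. That is about 4 px from the prediction, so I'll check its offset and level against the flask in the same picture.

Run:
```python
from h import *
s=robot.observe();print(s["eef_pos"])
im=np.ascontiguousarray(robot.capture("wrist")[:,:,::-1]);cv2.imwrite("pics/w5.png",im)
g=cv2.cvtColor(im,cv2.COLOR_BGR2GRAY)
w=np.clip(190-g[70:95,272:298].astype(float),0,None);ys,xs=np.mgrid[70:95,272:298];u=((xs*w).sum()/w.sum(),(ys*w).sum()/w.sum())
print("ring",u,plane("wrist",u,.1325))
m=cv2.inRange(cv2.cvtColor(im,cv2.COLOR_BGR2HSV),(40,60,20),(85,255,255));p=np.argwhere(m[60:160,225:350])[:,::-1]+[225,60]
q=np.array([plane("wrist",t,.069)[:2] for t in p]);print("green x",q[:,0].min(),q[:,0].max(),"ymin",q[:,1].min(),"-> axis",(q[:,0].min()+q[:,0].max())/2,q[:,1].min()+.033)
# handle top: rows where brown
for c in range(180,235,3): print(c,g[c,278:296:2].tolist())
```

```text
[ 0.50683728 -0.10460373  0.36452133]
ring (np.float64(285.0329780146569), np.float64(81.91205862758162)) [ 0.50590182 -0.00455867  0.1325    ]
green x 0.4752547445996115 0.5384826329672514 ymin -0.037787193937791334 -> axis 0.5068686887834315 -0.004787193937791333
180 [197, 111, 72, 69, 69, 87, 153, 200, 201]
183 [167, 69, 63, 65, 65, 64, 101, 195, 201]
186 [157, 64, 63, 64, 63, 63, 89, 187, 201]
189 [145, 61, 62, 63, 63, 63, 75, 178, 202]
192 [123, 60, 63, 62, 64, 62, 63, 128, 198]
195 [95, 72, 72, 71, 72, 75, 68, 126, 198]
198 [96, 90, 92, 92, 92, 91, 81, 133, 201]
201 [96, 90, 94, 93, 92, 91, 81, 170, 203]
204 [94, 90, 93, 93, 94, 91, 81, 175, 203]
207 [92, 87, 91, 92, 92, 90, 80, 175, 203]
210 [84, 88, 87, 88, 90, 88, 78, 131, 158]
213 [82, 86, 88, 89, 87, 84, 79, 128, 147]
216 [81, 85, 88, 87, 87, 85, 75, 92, 105]
219 [76, 86, 88, 87, 86, 84, 74, 92, 104]
222 [82, 86, 86, 87, 86, 82, 80, 100, 103]
225 [103, 99, 99, 100, 99, 99, 102, 103, 103]
228 [103, 102, 103, 102, 103, 103, 103, 103, 102]
231 [103, 103, 102, 101, 103, 103, 102, 103, 101]
234 [102, 102, 101, 102, 101, 101, 102, 101, 101]
```

The cap is centred on the flask axis to within 1 mm. The wrist camera hangs 84 mm to the tool's +x and would foul the plunger if it led the way. So I'll turn the tool 90° (plus the press yaw) and grip the handle along the track.

Emit:
servo_tool(
  commands="0.05 -0.01 0 0.3 -0.2;0 0 0 0.3 -0.2;0 0 0 0.3 -0.2;0 0 0 0.3 -0.2;0 0 0 0.3 -0.2;0 0 0 0.3 -0.2;0 0 0 0.3 -0.2;0 0 0 0.3 -0.2",
)

```text
time: 11.8
eef_pos: [0.5057, -0.1003, 0.3647]
tool_rot: [0.983, 0.182, -0.0, -0.0]
wrist_force: [0.2, 0.1, -0.4]
opening: 0.598
grasp_force: 0.0
```

Emit:
servo_tool(
  commands="0 0 0 0.3 -0.2;0 0 0 0.3 -0.2;0 0 0 0.166 -0.2;0 0 0 0 -0.2;0 0 0 0 -0.2",
)

```text
time: 12.3
eef_pos: [0.5057, -0.1005, 0.3647]
tool_rot: [1.0, -0.004, 0.0, -0.0]
wrist_force: [0.0, 0.6, -0.4]
opening: 0.596
grasp_force: 0.0
```

Run:
```python
from h import *
from scipy.spatial.transform import Rotation as R
s=robot.observe();print(s["time"],s["eef_pos"],s["joints"].round(2),R.from_quat(s["tool_rot"]).as_matrix().round(3).tolist(),s["opening"])
im=np.ascontiguousarray(robot.capture("wrist")[:,:,::-1]);cv2.imwrite("pics/w6.png",im)
print("pred handle px",proj("wrist",(.5058,-.0998,.0875)))
c=blob(im,(0,80,20),(12,255,130),(150,60,420,420));print(cv2.minAreaRect(c.astype(np.float32)),c.min(0),c.max(0))
```

```text
12.3 [ 0.50573824 -0.10045941  0.36468845] [-0.8   0.07  0.99  1.86 -0.06  1.24 -1.37] [[1.0, -0.008, 0.0], [-0.008, -1.0, 0.0], [0.0, -0.0, -1.0]] 0.5960236821132954
pred handle px (np.float64(285.44774343554826), np.float64(214.12210821076573))
((242.22308349609375, 354.029541015625), (111.70524597167969, 179.4691925048828), 79.89496612548828) [150 305] [338 419]
```

Emit:
servo_tool(
  commands="0 0 0.3 0 -0.2;0 0 0.4 0 -0.2;0 0 0.4 0 -0.2;0 0 0.2 0 -0.2;0 0 0.1 0 -0.2;0 0 0 0 -0.2;0 0 0 0 -0.2",
)

```text
time: 13.05
eef_pos: [0.5063, -0.1012, 0.2257]
tool_rot: [1.0, -0.005, 0.001, 0.0]
wrist_force: [-0.0, -0.2, 0.4]
opening: 0.6
grasp_force: 0.0
```

Emit:
servo_tool(
  commands="0 0 0 0 0;0 0 0 0 0.15;0 0 0 0 0.3;0 0 0 0 0.4;0 0 0 0 0.5;0 0 0 0 0.6;0 0 0 0 0.6;0 0 0 0 0.6",
  grip_force=30,
)

```text
time: 13.85
eef_pos: [0.506, -0.101, 0.2254]
tool_rot: [1.0, -0.006, 0.0, -0.0]
wrist_force: [-1.8, 0.6, 6.0]
opening: 0.298
grasp_force: 29.5
```

Run:
```python
from h import *
s=robot.observe();print(s["time"],s["eef_pos"],s["joints"].round(2),s["opening"],s["wrist_force"],s["tool_rot"])
```

```text
13.85 [ 0.50600998 -0.10099031  0.2253762 ] [-0.68  0.3   0.94  2.   -0.29  0.98 -1.18] 0.29797803500029396 [-1.78755736  0.62436952  6.00361227] [ 9.99984476e-01 -5.55169036e-03  3.94678092e-04 -2.65556485e-04]
```

Handle gripped (25 mm). I'll slide gently by 115 mm first, then measure.

Emit:
servo_tool(
  commands="0 -0.05 0 0 0.6;0 -0.1 0 0 0.6;0 -0.2 0 0 0.6;0 -0.2 0 0 0.6;0 -0.2 0 0 0.6;0 -0.2 0 0 0.6;0 -0.15 0 0 0.6;0 -0.05 0 0 0.6",
)

```text
time: 14.65
eef_pos: [0.5076, 0.0162, 0.2254]
tool_rot: [1.0, -0.004, 0.001, -0.0]
wrist_force: [0.7, -3.4, 5.2]
opening: 0.3
grasp_force: 30.4
```

Emit:
servo_tool(
  commands="0 0 0 0 0.6;0 0 0 0 0.6;0 0 0 0 0.6",
)

```text
time: 14.95
eef_pos: [0.5076, 0.0158, 0.2254]
tool_rot: [1.0, -0.005, 0.001, -0.001]
wrist_force: [0.1, 1.7, 6.0]
opening: 0.296
grasp_force: 30.4
```

Run:
```python
from h import *
s=robot.observe();print(s["time"],s["eef_pos"],s["joints"].round(2),s["wrist_force"])
a=robot.capture("scene")[:,:,::-1];b=robot.capture("side")[:,:,::-1]
cv2.imwrite("pics/scene7.png",a);cv2.imwrite("pics/side7.png",b)
for n in("scene","side"):
  for X in [(.508,.109,.1325),(.508,.117,.1455)]: print(n,proj(n,X))
def cr(i,x,y): return cv2.resize(i[y:y+80,x:x+80],(400,400),interpolation=cv2.INTER_CUBIC)
cv2.imwrite("pics/c7.png",np.hstack([cr(a,300,180),cr(b,205,150)]))
```

```text
14.95 [0.50761293 0.0157958  0.22537338] [-0.89  0.26  0.9   2.02 -0.25  0.97 -1.44] [0.07641197 1.71040361 5.99702207]
scene (np.float64(335.8470144676483), np.float64(228.78750389140183))
scene (np.float64(339.0643756501879), np.float64(226.1867793761314))
side (np.float64(245.2841829386637), np.float64(198.4238153934538))
side (np.float64(243.64625508347834), np.float64(192.91799001206496))
```

View pics/c7.png

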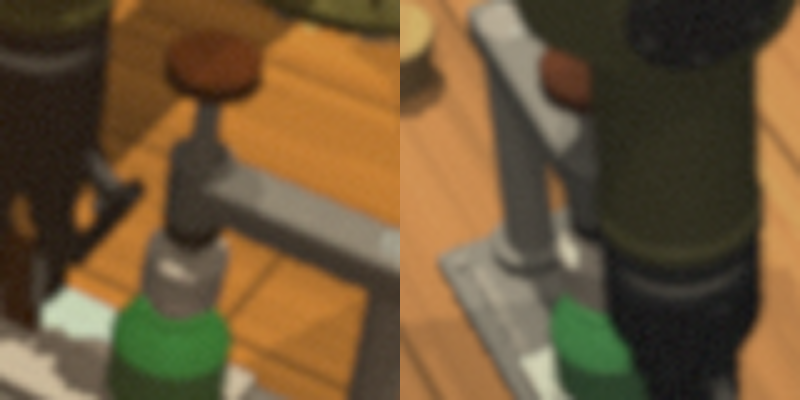

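The cap is still level on the neck, just short of the plunger (scene columns 337 against 340). That agrees with the dead-reckoned 5–6 mm left to go. I'll check by numbers in the scene image.

```bash
cat > e.py <<'E'
from h import *
import sys
def edges(f):
    im=cv2.imread(f);h=cv2.cvtColor(cv2.GaussianBlur(im,(3,3),0),cv2.COLOR_BGR2HSV)[:,:,1].astype(float)
    def mid(rows,x0,x1,thr):
        o=[]
        for r in rows:
            l=h[r,x0:x1];c=int(np.argmin(l));i=c
            while i>0 and l[i-1]<thr:i-=1
            j=c
            while j<x1-x0-1 and l[j+1]<thr:j+=1
            a=i-(thr-l[i])/(l[i-1]-l[i]);b=j+(thr-l[j])/(l[j+1]-l[j]) if j+1<len(l) else j
            o.append((round(x0+a,1),round(x0+b,1),round(x0+(a+b)/2,2)))
        return o
    for n,rows in (("rod/guide",range(202,216,3)),("cap",range(230,241,2))):
        for r,v in zip(rows,mid(rows,322,358,110)):print(n,r,v)
edges(sys.argv[1])
E
python3 e.py pics/scene7.png
python3 - <<'E'
from h import *
for z in (.18,.165,.12,.11):print(z,proj("scene",(.508,.1155,z)))
im=cv2.imread("pics/scene7.png");h=cv2.cvtColor(im,cv2.COLOR_BGR2HSV)[:,:,1]
for r in (203,212,222,234,238):print(r,h[r,322:358].tolist())
E
```

```text
rod/guide 202 (np.float64(339.7), np.float64(342.4), np.float64(341.08))
rod/guide 205 (np.float64(339.3), np.float64(342.2), np.float64(340.74))
rod/guide 208 (np.float64(337.2), np.float64(342.5), np.float64(339.86))
rod/guide 211 (np.float64(334.4), np.float64(345.8), np.float64(340.09))
rod/guide 214 (np.float64(334.5), np.float64(352.1), np.float64(343.31))
cap 230 (np.float64(329.5), np.float64(344.5), np.float64(337.01))
cap 232 (np.float64(329.2), np.float64(344.4), np.float64(336.75))
cap 234 (np.float64(328.7), np.float64(343.7), np.float64(336.24))
cap 236 (np.float64(328.5), np.float64(343.1), np.float64(335.82))
cap 238 (np.float64(328.1), np.float64(342.6), np.float64(335.31))
cap 240 (np.float64(329.0), np.float64(342.1), np.float64(335.56))
0.18 (np.float64(339.92926836843844), np.float64(215.64013358120147))
0.165 (np.float64(339.32353405788086), np.float64(220.178665985822))
0.12 (np.float64(337.56680207511204), np.float64(233.3411778182642))
0.11 (np.float64(337.1882597550744), np.float64(236.1774486981978))
203 [178, 181, 177, 176, 185, 182, 195, 180, 188, 185, 188, 188, 188, 191, 191, 184, 178, 138, 73, 65, 81, 134, 171, 185, 188, 195, 187, 190, 191, 188, 191, 187, 189, 188, 190, 195]
212 [170, 186, 189, 185, 187, 187, 187, 189, 186, 189, 182, 171, 126, 65, 59, 75, 85, 80, 66, 69, 77, 70, 66, 62, 79, 110, 136, 156, 164, 178, 185, 193, 192, 187, 188, 189]
222 [96, 111, 171, 179, 186, 189, 187, 193, 188, 182, 171, 132, 68, 72, 81, 74, 75, 77, 82, 73, 84, 75, 76, 77, 77, 73, 69, 70, 65, 57, 59, 53, 55, 53, 53, 54]
234 [188, 187, 186, 189, 189, 177, 138, 85, 67, 70, 65, 65, 61, 62, 63, 65, 70, 72, 70, 68, 67, 71, 115, 162, 177, 185, 186, 183, 188, 189, 182, 184, 188, 183, 185, 185]
238 [185, 190, 190, 185, 174, 155, 110, 75, 67, 73, 74, 71, 72, 75, 70, 73, 70, 81, 71, 67, 80, 124, 161, 179, 190, 186, 187, 184, 186, 184, 185, 185, 186, 185, 187, 185]
```

Estimates of the remaining travel run from 2.4 to 6 mm, so I'll move 4 mm more. Then I'll release, rise, turn back and verify from straight above.

Emit:
servo_tool(
  commands="0 -0.02 0 0 0.6;0 -0.02 0 0 0.6;0 0 0 0 0.6;0 0 0 0 0.6;0 0 0 0 0.6",
)

```text
time: 15.55
eef_pos: [0.5076, 0.0187, 0.2254]
tool_rot: [1.0, -0.005, 0.001, -0.0]
wrist_force: [-0.0, -0.7, 5.8]
opening: 0.302
grasp_force: 30.3
```

Emit:
servo_tool(
  commands="0 0 0 0 0.3;0 0 0 0 0;0 0 0 0 -0.2;0 0 0 0 -0.2;0 0 -0.2 0 -0.2;0 0 -0.4 0 -0.2;0 0 -0.4 0 -0.2;0 0 -0.4 0 -0.2",
)

```text
time: 16.35
eef_pos: [0.5067, 0.0178, 0.3659]
tool_rot: [1.0, -0.006, -0.0, 0.0]
wrist_force: [0.1, 1.9, 0.1]
opening: 0.598
grasp_force: 0.0
```

Emit:
servo_tool(
  commands="0 0 -0.4 -0.3 -0.2;0 0 -0.4 -0.3 -0.2;0 0 0 -0.3 -0.2;0 0 0 -0.3 -0.2;0 0 0 -0.3 -0.2;0 0 0 -0.3 -0.2;0 0 0 -0.3 -0.2;0 0 0 -0.3 -0.2",
)

```text
time: 17.15
eef_pos: [0.5068, 0.0179, 0.4445]
tool_rot: [0.827, 0.562, -0.0, -0.0]
wrist_force: [0.2, 0.8, 1.1]
opening: 0.601
grasp_force: 0.0
```

Emit:
servo_tool(
  commands="0 0 0 -0.3 -0.2;0 0 0 -0.3 -0.2;0 0 0 -0.166 -0.2;0 0 0 0 -0.2;0 0 0 0 -0.2;0 0 0 0 -0.2",
)

```text
time: 17.75
eef_pos: [0.5069, 0.018, 0.4447]
tool_rot: [0.707, 0.707, 0.0, -0.0]
wrist_force: [0.5, 0.3, 1.1]
opening: 0.601
grasp_force: 0.0
```

```bash
python3 - <<'E'
from h import *
s=robot.observe();print(s["time"],s["eef_pos"],s["tool_rot"].round(3))
im=np.ascontiguousarray(robot.capture("wrist")[:,:,::-1]);cv2.imwrite("pics/w8.png",im)
u=proj("wrist",(.508,.116,.256));print("pred knob",u)
x,y=map(int,u)
c=blob(im,(0,60,30),(14,255,170),(x-75,max(0,y-75),x+75,y+75))
k=np.array([plane("wrist",p,.256)[:2] for p in c])*1000;print("knob",cv2.minEnclosingCircle(k.astype(np.float32)))
h=proj("wrist",(.5076,.02,.0875));print("pred handle",h)
g=cv2.cvtColor(im,cv2.COLOR_BGR2GRAY);X,Y=map(int,h)
for r in range(Y-30,Y+26,3):print(r,g[r,X-12:X+14:2].tolist())
a=robot.capture("scene")[:,:,::-1];cv2.imwrite("pics/scene8.png",a);b=robot.capture("side")[:,:,::-1];cv2.imwrite("pics/side8.png",b)
E
python3 e.py pics/scene8.png
```

```text
17.75 [0.50694645 0.01800361 0.44466914] [ 0.707  0.707  0.    -0.   ]
pred knob (np.float64(288.1211050939969), np.float64(79.0666202130156))
knob ((510.4958190917969, 120.76508331298828), 28.97420310974121)
pred handle (np.float64(286.63191207242505), np.float64(188.15512363409127))
158 [210, 210, 210, 210, 210, 210, 210, 210, 208, 208, 207, 207, 208]
161 [210, 210, 210, 210, 210, 210, 209, 207, 208, 208, 208, 208, 208]
164 [210, 210, 210, 210, 210, 210, 208, 208, 208, 208, 208, 208, 208]
167 [210, 210, 209, 209, 182, 137, 127, 130, 175, 207, 207, 207, 207]
170 [210, 209, 209, 205, 110, 62, 65, 63, 81, 188, 208, 208, 208]
173 [209, 209, 210, 205, 100, 63, 64, 64, 69, 183, 208, 208, 208]
176 [209, 209, 210, 199, 90, 68, 70, 69, 64, 180, 208, 207, 208]
179 [209, 209, 210, 189, 98, 94, 95, 95, 88, 161, 207, 208, 209]
182 [209, 209, 209, 189, 100, 98, 97, 97, 88, 168, 209, 210, 209]
185 [209, 209, 209, 184, 96, 98, 98, 98, 88, 181, 210, 210, 209]
188 [209, 209, 210, 175, 91, 93, 95, 96, 87, 181, 210, 209, 209]
191 [198, 197, 197, 163, 90, 94, 94, 93, 84, 173, 204, 204, 204]
194 [169, 1
[... 533 characters left out ...]
341.0))
rod/guide 205 (np.float64(339.4), np.float64(342.0), np.float64(340.69))
rod/guide 208 (np.float64(337.4), np.float64(342.5), np.float64(339.92))
rod/guide 211 (np.float64(334.6), np.float64(345.6), np.float64(340.1))
rod/guide 214 (np.float64(334.7), np.float64(351.6), np.float64(343.15))
cap 230 (np.float64(330.4), np.float64(345.2), np.float64(337.84))
cap 232 (np.float64(330.1), np.float64(345.2), np.float64(337.67))
cap 234 (np.float64(329.7), np.float64(344.7), np.float64(337.23))
cap 236 (np.float64(329.5), np.float64(344.2), np.float64(336.82))
cap 238 (np.float64(329.0), np.float64(343.5), np.float64(336.29))
cap 240 (np.float64(329.3), np.float64(343.1), np.float64(336.19))
```

Run:
```python
from h import *
from scipy.optimize import least_squares
im=cv2.imread("pics/w8.png")
print(cv2.cvtColor(im,cv2.COLOR_BGR2HSV)[79,230:350:8].tolist())
h=cv2.cvtColor(im,cv2.COLOR_BGR2HSV);m=cv2.inRange(h,(0,120,40),(10,255,130))[0:150,215:365]
m=cv2.morphologyEx(m,cv2.MORPH_OPEN,np.ones((7,7)));c=max(cv2.findContours(m,cv2.RETR_EXTERNAL,cv2.CHAIN_APPROX_NONE)[0],key=cv2.contourArea).reshape(-1,2)+[215,0]
k=np.array([plane("wrist",p,.254)[:2] for p in c])
f=least_squares(lambda v:np.hypot(k[:,0]-v[0],k[:,1]-v[1])-v[2],[.508,.116,.024],loss="soft_l1",f_scale=.001);print("knob",f.x,c.min(0),c.max(0))
a=plane("wrist",(286.3,189),.0875);print("handle",a,"dist",f.x[1]-a[1])
```

```text
[[15, 125, 173], [15, 125, 176], [10, 142, 111], [10, 143, 118], [9, 141, 121], [9, 140, 118], [10, 139, 114], [10, 139, 119], [10, 142, 113], [10, 143, 114], [9, 140, 122], [10, 138, 116], [10, 138, 116], [10, 142, 115], [15, 122, 186]]
knob [0.50831368 0.11623101 0.02200389] [242  35] [335 122]
handle [0.50729751 0.01908273 0.0875    ] dist 0.09714827887132609
```

The knob is at (0.508,0.116), and the handle lies 95–97 mm behind it. The scene view shows the cap in line with the plunger to within about 1–2 mm, well inside 5 mm. Next I'll shut the fingers, go over the knob and press.

Emit:
servo_tool(
  commands="0 0 -0.2 0 1;0.2 0 0 0 1;0.4 0.01 0 0 1;0.38 0 0 0 1;0 0 0 0 1;0 0 0 0 1;0 0 0 0 1",
  grip_force=30,
)

```text
time: 18.6
eef_pos: [0.5081, 0.1148, 0.4647]
tool_rot: [0.707, 0.707, -0.0, 0.0]
wrist_force: [-0.2, -0.4, 0.1]
opening: 0.002
grasp_force: 0.0
```

Emit:
servo_tool(
  commands="0 0 0.15 0 1;0 0 0.1 0 1;0 0 0.05 0 1;0 0 0.03 0 1;0 0 0 0 1;0 0 0 0 1",
)

```text
time: 19.2
eef_pos: [0.508, 0.116, 0.4319]
tool_rot: [0.707, 0.707, 0.0, 0.0]
wrist_force: [0.2, 0.9, -0.2]
opening: 0.002
grasp_force: 0.0
```

Tips are 3 mm above the knob. I'll press in stages: through the free 13 mm, then the catch.

Emit:
servo_tool(
  commands="0 0 0.03 0 1;0 0 0.04 0 1;0 0 0.04 0 1;0 0 0.03 0 1;0 0 0 0 1",
)

```text
time: 19.7
eef_pos: [0.5081, 0.1161, 0.4177]
tool_rot: [0.707, 0.707, 0.0, 0.0]
wrist_force: [1.3, 0.9, 3.1]
opening: -0.003
grasp_force: 1.6
```

Emit:
servo_tool(
  commands="0 0 0.03 0 1;0 0 0.02 0 1;0 0 0 0 1",
)

```text
time: 20.0
eef_pos: [0.5082, 0.1159, 0.4144]
tool_rot: [0.707, 0.707, 0.001, -0.0]
wrist_force: [-2.7, -0.7, 12.6]
opening: 0.001
grasp_force: 6.2
```

Emit:
servo_tool(
  commands="0 0 0.02 0 1;0 0 0.02 0 1;0 0 0 0 1",
)

```text
time: 20.3
eef_pos: [0.5081, 0.1161, 0.409]
tool_rot: [0.707, 0.707, 0.001, 0.0]
wrist_force: [1.3, -0.3, 4.1]
opening: 0.002
grasp_force: 1.9
```

It clicked: the force rose to 12.6 N, then dropped to 4.1 N. I'll continue to the shoulder.

Emit:
servo_tool(
  commands="0 0 0.02 0 1;0 0 0.02 0 1;0 0 0 0 1;0 0 0 0 1",
)

```text
time: 20.7
eef_pos: [0.5081, 0.1161, 0.4048]
tool_rot: [0.707, 0.707, 0.0, 0.0]
wrist_force: [2.6, 0.1, 3.5]
opening: -0.004
grasp_force: 2.0
```

Emit:
servo_tool(
  commands="0 0 0.02 0 1;0 0 0 0 1;0 0 0 0 1",
)

```text
time: 21.0
eef_pos: [0.5082, 0.1159, 0.4044]
tool_rot: [0.707, 0.707, 0.001, -0.0]
wrist_force: [-1.2, -0.3, 14.5]
opening: 0.002
grasp_force: 6.9
```

The shoulder is reached: TCP 0.4044, with the cap-home height at 0.404. I'll add a little more push and hold.

Emit:
servo_tool(
  commands="0 0 0.01 0 1;0 0 0 0 1;0 0 0 0 1;0 0 0 0 1;0 0 0 0 1;0 0 0 0 1",
)

```text
time: 21.6
eef_pos: [0.5083, 0.1158, 0.4044]
tool_rot: [0.707, 0.707, 0.001, -0.0]
wrist_force: [-2.7, -1.0, 19.0]
opening: 0.001
grasp_force: 9.8
```

Run:
```python
from bench import robot
s=robot.observe();print(s["time"],s["eef_pos"],s["wrist_force"])
if 13<s["wrist_force"][2]<35 and s["eef_pos"][2]<.4055: print(robot.hand_in())
```

```text
21.6 [0.50829036 0.11584036 0.4043756 ] [-2.74495553 -0.98099747 19.04982231]
the job is handed in; nothing more can be done
None
```

I handed the job in at 21.6 s, with no verdict returned: the cap clicked at about 12.6 N, the plunger then bottomed out at the cap-home height, and the arm is still holding it down with about 19 N.

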